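# Build the tiered candle display on the market stall

## Robot

A 6-joint arm with a two-finger parallel gripper is mounted at the origin on the work surface. World frame = base frame: x ahead of the robot, y to its left, z up, the work surface at z = 0. Lengths are in m, angles in rad, forces in N, time in s.
With the tool pointing down it reaches from about 0.2 to 0.875 m from the base axis. Payload 3.4 kg.
Tool frame: the origin (TCP) lies between the finger pads; the fingertips stand 25 mm ahead of it and the grasp point (between the pads) lies 6 mm ahead of it (r.nose_length is the z of the fingertips in the tool frame, in m); z points along the fingers, x is the direction in which the jaws open and shut, and the axes are right-handed (so a half turn about z gives the same grasp; the last joint's range is limited). The gripper opens to 94 mm and grips with 3 to 60 N. Pads are 16 mm wide; open, the fingers measure 119 mm over their backs; the gripper's body (75 mm by 177 mm) begins 78 mm behind the grasp point.
Start: joints at [-1.232, 0.276, 1.505, -0, 1.361, -0.121], TCP at [0.255, -0.515, 0.23] pointing down, gripper open.
Joint ranges: [-2.89, 2.89], [-0.75, 2.08], [0.22, 2.7], [-1.18, 4.32], [0.11, 2.71], [-2.7, 2.7]. Speed limits (rad/s): [2.57, 2.57, 3.14, 3.14, 3.14, 3.14].

## Interface

Orientations are given as a unit quaternion [w, x, y, z].
In Python, from plant import r, gripper_to, inverse_kinematics, vision, models, telemetry gives the robot as it stands. Calls block until the motion is done:
- r.move_to(position, orientation): joint-space move of the TCP to a pose.
- r.move_l(position, rot=None, vel=0.15, guard=None): straight line of the TCP; rot=None keeps the orientation; vel is the mean speed in m/s. With guard (N) it stops when the force on the tool has changed by that much, and returns True; else False.
- r.movej(angles): joint-space move.
- gripper_to(opening, f_grip=None): finger opening in m; f_grip is the grip in N (None keeps the last); returns when the fingers have stopped.
- r.hold(seconds).
- inverse_kinematics(position, orientation): joint angles nearest the present ones, or None.
- vision.snapshot(name): name is "side" or "top"; returns the picture (480x640x3 uint8, red, green, blue); there is no depth.
- vision.get_calibration(name): a dict with "fx", "fy", "cx", "cy" (pixels), "position" and "orientation" of the camera in the world. Camera axes: x right, y down, z forward; pixel columns grow to the right and rows downward; lengths in m; the calibration is good to about 2 mm. A picture is of the moment at which its call begins. get_calibration takes no time and is no camera call.
A pose or a line that the arm cannot do raises r.PlanningError and nothing moves.
- r.sign_off(): hands the job in, once; it reports no verdict.
Trained networks look in the newest picture that a camera, given by its name, has taken for a name from the list of things; names that differ only in an ending like _2 or _b are one class to them, and where a whole thing is asked for, a point or a joint stands for the part that bears it (a point fixed in the world has none). Each returns a list of dicts, best first, with "score" (0 to 1); they miss things now and then, are a little off and sometimes report something else, mostly with a low value. They report only what shows in the picture. A call takes as long as a camera call. They do not tell look-alikes from the thing itself.
- models.boxes_of(thing, camera): "at" ([x, y, z] in m, in world coordinates, good to about 4 mm: the middle of the surface that is visible of it).
- models.regions_of(thing, camera): "pixels" (480x640 bool, what is visible of it).
- models.mark_of(thing, camera): "at" ([x, y, z] in m, in world coordinates, good to about 4 mm: a listed point, or the origin of a listed thing).
Readings, each from a call of its own:
- telemetry.current_t(): time.
- telemetry.current_joints(): joint angles.
- telemetry.current_dq(): joint speeds.
- telemetry.current_joint_efforts(): joint torques, N m.
- telemetry.current_ee_pos(): TCP position.
- telemetry.current_tool_rot(): TCP orientation.
- telemetry.current_wrist_force(): force on the tool from outside, world axes, zero at the start.
- telemetry.current_torque(): the same for the moment, N m.
- telemetry.current_opening(): finger opening in m.
Only numpy, scipy, OpenCV 4.12 (cv2) and the standard library are available. Lean on these libraries where they do the work, as an engineer would, in place of code of your own. Each camera call takes 0.05 s, during which the arm holds its last target.

## Task

Build the sample candle display on the round black slate stand, one piece at a time from the bottom up: first the large dark-barked log slice, on it the smaller pale-barked slice, on that the hollow log candle holder with its bore upwards, and last the red candle upright in the holder's bore. Set each piece level and well centred on the one below, and let go. Leave the two little trees and the pencil pot standing where they are.

Things in the scene. Friction and masses are not known exactly. Their poses are not given: they have to be found in the camera images.
- slice_large: Loose thick round log slice, nearly black bark, mid-brown sawn face with growth rings: 68 mm diameter, 25 mm high, about 60 g. Origin: centre of its underside, z up. It lies flat on the table.
- slice_medium: Loose thick round log slice, whitish birch bark, pale cream sawn face with growth rings: 58 mm diameter, 25 mm high, about 45 g. Origin: centre of its underside, z up. It lies flat on the table.
- holder: Loose candle holder: an upright reddish-brown round log, 50 mm diameter, 50 mm high, with a round bore from above 38 mm in diameter and 20 mm deep (wall 6 mm; bore floor dark, 30 mm above the underside), about 60 g. Origin: centre of its underside, z up. It stands upright on the table.
- candle: Loose rigid red candle with a short black wick, 26 mm diameter, 60 mm high without the wick, about 30 g; once in the bore 40 mm of it stand out above the holder. Origin: centre of its underside, z up. It stands upright on the table.
- slate_stand: The place to build on: round blackish slate disc, 90 mm diameter, 12 mm high, fixed to the table. Origin: centre of its underside, so its top is 12 mm above the origin.
- cork_stand: Round tan cork disc, 90 mm diameter, 12 mm high, fixed to the table; it has no part in the job. Origin: centre of its underside.
- tree_a: Loose little dark-green fir tree ornament with a yellow tip on a round wooden foot of 48 mm diameter, 86 mm high; leave alone. Origin: centre of its underside, z up.
- tree_b: Loose little silver-grey fir tree ornament with a yellow tip on a round wooden foot of 48 mm diameter, 86 mm high; leave alone. Origin: centre of its underside, z up.
- pencil_pot: Loose brown log pot 56 mm in diameter and 60 mm high, with five coloured pencils standing in it, 109 mm high over all; leave alone. Origin: centre of its underside, z up.
Things that resemble listed ones, but are neither listed nor needed, are in the scene too. Several things have the shape of the candle; the one meant has the colours described above.

How it is judged:
By the outcome, as a careful person would: the job done as asked, in the order asked, and still so for the second after the job is handed in, with the robot touching nothing.
It also fails if it takes over 115 s, if anything falls off the work surface, if the arm or the gripper's body presses on something with over 40 N, if the wrist force passes 120 N, or if a joint passes its speed limit or range.

## Working session

There is one attempt and no reset: what is moved stays moved. The work goes in short steps, each a Python script; the robot and the scene stay as the last script left them, time stands still between calls to the robot, and variables do not carry over. Pictures are saved under pics/ and viewed, and the job is handed in when it is done.

```bash
ls; mkdir -p pics
python3 - <<'E'
from plant import r, vision, models, telemetry
import cv2
for n in("top","side"):
    im=vision.snapshot(n); cv2.imwrite(f"pics/{n}0.png",im[:,:,::-1]); print(vision.get_calibration(n))
    for t in ["slice_large","slice_medium","holder","candle","slate_stand","cork_stand","tree_a","pencil_pot"]:
        print(n,t,[(d["score"].__round__(2),[round(float(v),3) for v in d["at"]]) for d in models.mark_of(t,n)])
print(telemetry.current_t())
E
```

```text
pics
{'fx': 495.15379314425184, 'fy': 495.15379314425184, 'cx': 320.36642903700385, 'cy': 242.41128410938137, 'position': array([ 0.49154904, -0.0126839 ,  1.03210789]), 'orientation': array([ 0.03191983, -0.69944789,  0.7136923 , -0.01992657])}
top slice_large [(0.86, [0.443, -0.378, 0.001]), (0.23, [0.476, -0.199, -0.001])]
top slice_medium [(0.94, [0.649, -0.266, -0.0])]
top holder [(0.84, [0.469, 0.198, -0.0])]
top candle [(0.67, [0.714, 0.085, -0.001]), (0.59, [0.702, 0.178, 0.002]), (0.54, [0.569, 0.096, -0.001]), (0.44, [0.65, 0.1, 0.0])]
top slate_stand [(0.7, [0.444, 0.35, 0.0]), (0.38, [0.626, -0.08, 0.006])]
top cork_stand [(0.96, [0.473, -0.004, 0.001])]
top tree_a [(0.95, [0.627, -0.076, 0.003]), (0.81, [0.638, 0.25, 0.002])]
top pencil_pot [(0.86, [0.477, -0.198, -0.003])]
{'fx': 591.901044563469, 'fy': 591.901044563469, 'cx': 318.9485908427393, 'cy': 238.0963579967857, 'position': array([0.1335054 , 0.66008553, 0.89296465]), 'orientation': array([ 0.10530796, -0.26600223,  0.8955541 , -0.34078718])}
side slice_large [(0.66, [0.443, -0.379, -0.001])]
side slice_medium [(0.88, [0.65, -0.266, -0.001])]
side holder [(0.79, [0.464, 0.198, -0.004])]
side candle [(0.76, [0.569, 0.102, 0.004]), (0.76, [0.701, 0.175, -0.0]), (0.73, [0.716, 0.083, 0.004]), (0.58, [0.648, 0.106, 0.0])]
side slate_stand [(0.83, [0.448, 0.348, -0.001])]
side cork_stand [(0.59, [0.471, -0.002, -0.002])]
side tree_a [(0.92, [0.639, 0.254, -0.002]), (0.82, [0.626, -0.083, -0.0])]
side pencil_pot [(0.8, [0.48, -0.198, 0.002])]
0.9
```

View pics/top0.png

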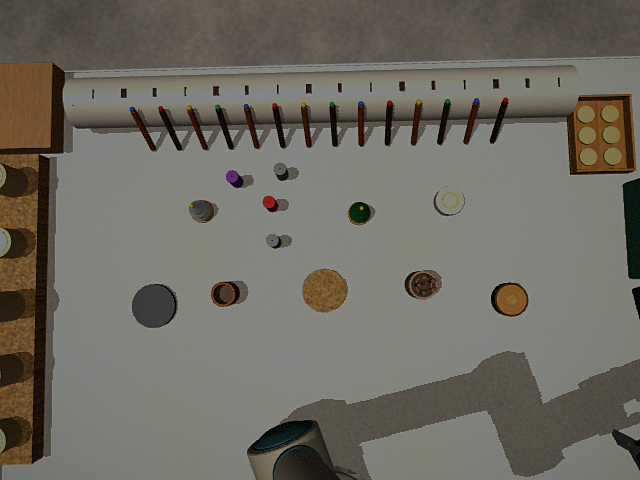

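View pics/side0.png

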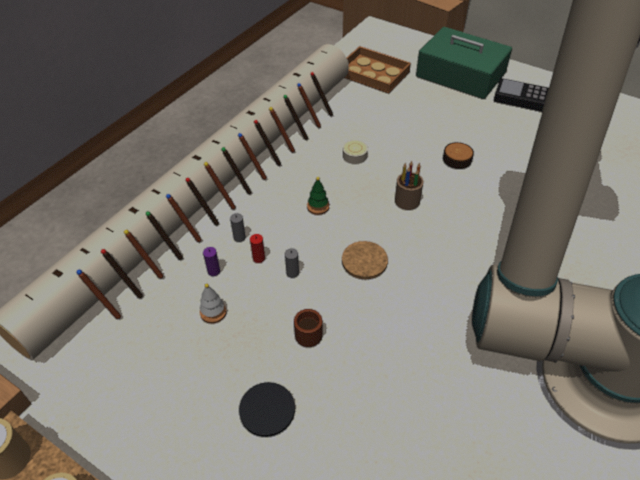

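Only one candle is red: top px (270,204), side px (257,248). The look-alikes are the purple one (233,178) and the grey ones (281,171) and (274,241). The slate is at (154,305), with the cork at (325,290) as its look-alike. The large slice is at (510,299) and the pale one at (450,201). The holder is at (225,293), and the pencil pot at (422,285) could be mistaken for it. Next I'll refine the positions and check crops.

```bash
cat > h.py <<'E'
from plant import r, gripper_to, inverse_kinematics, vision, models, telemetry
import numpy as np, cv2
from scipy.spatial.transform import Rotation as Ro
from scipy.optimize import least_squares
def proj(cam,P):
    c=vision.get_calibration(cam); q=c["orientation"]
    R=Ro.from_quat([q[1],q[2],q[3],q[0]]).as_matrix()
    p=(np.asarray(P)-c["position"])@R
    return np.c_[c["fx"]*p[:,0]/p[:,2]+c["cx"], c["fy"]*p[:,1]/p[:,2]+c["cy"]]
T=np.linspace(0,2*np.pi,120,endpoint=False)
def hull(cam,x,y,rad,z0,z1):
    P=np.concatenate([np.c_[x+rad*np.cos(T),y+rad*np.sin(T),0*T+z] for z in(z0,z1)])
    return cv2.convexHull(proj(cam,P).astype(np.float32))
def cen(h):
    m=cv2.moments(h); return np.array([m["m10"],m["m01"]])/m["m00"], m["m00"]
def fit(cam,mask,rad,z0,z1,x0):
    ys,xs=np.nonzero(mask); c=np.array([xs.mean(),ys.mean()])
    s=least_squares(lambda v:cen(hull(cam,v[0],v[1],rad,z0,z1))[0]-c,x0,diff_step=1e-3)
    return s.x, mask.sum()/cen(hull(cam,*s.x,rad,z0,z1))[1]
D=dict(slice_large=(.034,0,.025),slice_medium=(.029,0,.025),holder=(.025,0,.05),candle=(.013,0,.06),slate_stand=(.045,0,.012))
def quat(a): return [0,np.cos(a/2),np.sin(a/2),0]
def best(p,a):
    j=telemetry.current_joints(); o=[]
    for k in(-1,0,1):
        q=inverse_kinematics(p,quat(a+k*np.pi))
        if q is not None: o.append((np.abs(np.array(q)-j).max()+ .5*abs(q[5]),a+k*np.pi))
    return quat(min(o)[1])
def go(p,a): r.move_to(p,best(p,a))
def st(*m): print(*m,"t",round(telemetry.current_t(),1),"p",np.round(telemetry.current_ee_pos(),4),"open",round(telemetry.current_opening(),4),"F",np.round(telemetry.current_wrist_force(),1))
E
python3 - <<'E'
from h import *
x0=dict(slice_large=(.443,-.378),slice_medium=(.65,-.266),holder=(.467,.198),candle=(.649,.103),slate_stand=(.446,.349))
C=[]
for cam in("top","side"):
    im=vision.snapshot(cam)
    for t in D:
        for d in models.regions_of(t,cam):
            f,a=fit(cam,d["pixels"],*D[t],x0[t])
            if np.hypot(*(f-x0[t]))<.03: print(cam,t,round(d["score"],2),np.round(f,4),"area ratio",round(a,2))
        u=proj(cam,[[*x0[t],D[t][2]/2]])[0].astype(int)
        c=im[max(0,u[1]-28):u[1]+28,max(0,u[0]-28):u[0]+28]
        C.append(cv2.resize(c,(150,150),interpolation=cv2.INTER_CUBIC))
cv2.imwrite("pics/crops.png",np.vstack([np.hstack(C[:5]),np.hstack(C[5:])])[:,:,::-1])
print(telemetry.current_t())
E
```

```text
top slice_large 0.6 [ 0.4434 -0.3777] area ratio 1.0
top slice_medium 0.6 [ 0.6471 -0.2613] area ratio 0.93
top holder 0.93 [0.4656 0.1992] area ratio 0.98
top candle 0.43 [0.6472 0.1051] area ratio 0.81
top slate_stand 0.75 [0.4434 0.3512] area ratio 0.98
side slice_large 0.61 [ 0.4432 -0.3751] area ratio 0.91
side slice_medium 0.9 [ 0.6481 -0.2603] area ratio 0.96
side holder 0.8 [0.4652 0.2004] area ratio 0.91
side candle 0.57 [0.6476 0.1061] area ratio 1.04
side slate_stand 0.65 [0.4432 0.3531] area ratio 0.97
1.5
```

View pics/crops.png

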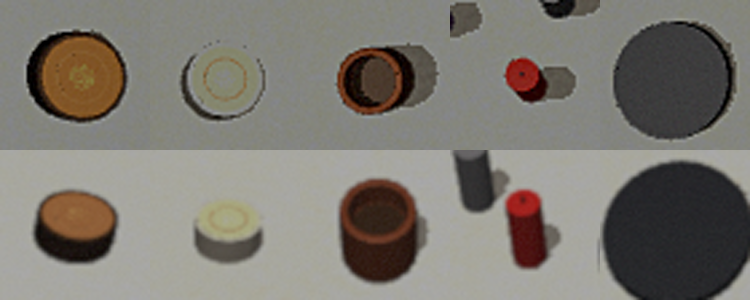

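The crops confirm the choices: dark-barked slice, pale birch slice, bored holder, red candle and blackish slate. The two cameras agree to about 2 mm. Next is the large slice, squeezed in two directions to centre it in the jaws.

```bash
cat >> h.py <<'E'
def pick(xy,ztip_low,ztip_grip,width,f,opening,a1,a2,lift=0.26):
    """squeeze along a1, then along a2 (perpendicular), centring both; ends gripped. returns xy of the hold"""
    gripper_to(opening,f_grip=5)
    x,y=xy
    go([x,y,.2],a1)
    r.move_l([x,y,.025+ztip_low],vel=.12,guard=8) and st("GUARD")
    gripper_to(width-.01,f_grip=5); st("sq1")
    gripper_to(opening)
    up=max(.09,.025+ztip_grip)
    if ztip_low<.02: r.move_l([x,y,up],vel=.15)
    go([x,y,up],a2)
    r.move_l([x,y,.025+ztip_low],vel=.12,guard=8) and st("GUARD")
    if ztip_low!=ztip_grip:
        gripper_to(width-.01,f_grip=5); gripper_to(opening)
        r.move_l([x,y,.025+ztip_grip],vel=.1)
    gripper_to(width-.01,f_grip=f); st("grip")
    r.move_l([x,y,lift],vel=.2); st("lifted")
E
python3 - <<'E'
from h import *
pick((.4433,-.3765),.003,.003,.068,20,.090,0,np.pi/2)
E
```

```text
sq1 t 4.8 p [ 0.4434 -0.3766  0.0283] open 0.068 F [-0.6  0.3  2. ]
grip t 8.5 p [ 0.4436 -0.3768  0.0286] open 0.0673 F [-0.2  1.2  3.1]
lifted t 9.8 p [ 0.4428 -0.3759  0.2587] open 0.0671 F [ 0.7 -0.1 -0.5]
```

```bash
cat >> h.py <<'E'
def place(xy,zrel,a,opening,hi=.26):
    """zrel: expected TCP z at contact"""
    x,y=xy
    go([x,y,hi],a)
    r.move_l([x,y,zrel+.03],vel=.2)
    r.move_l([x,y,zrel+.006],vel=.06); r.hold(.3); st("above")
    g=r.move_l([x,y,zrel-.003],vel=.02,guard=3); st("contact",g)
    r.hold(.2); gripper_to(opening); r.hold(.2); st("released")
    r.move_l([x,y,hi],vel=.2)
E
python3 - <<'E'
from h import *
place((.4433,.352),.0405,np.pi/2,.090)
go([.45,-.1,.3],np.pi/2)
for cam in("top","side"):
    im=vision.snapshot(cam)
    for t in("slice_large","slate_stand","slice_medium"):
        for d in models.regions_of(t,cam):
            z=.012 if t=="slice_large" else 0
            if t=="slate_stand":continue
            rad,z0,z1=D[t]; x0=(.4433,.352) if z else (.648,-.261)
            f,a=fit(cam,d["pixels"],rad,z0+z,z1+z,x0); print(cam,t,round(d["score"],2),np.round(f,4),round(a,2))
    u=proj(cam,[[.4433,.352,.02]])[0].astype(int)
    cv2.imwrite(f"pics/p1{cam}.png",cv2.resize(im[u[1]-45:u[1]+45,u[0]-45:u[0]+45],(450,450),interpolation=cv2.INTER_CUBIC)[:,:,::-1])
st()
E
python3 -c "
import cv2,numpy as np
cv2.imwrite('pics/p1.png',np.hstack([cv2.resize(cv2.imread('pics/p1%s.png'%c),(400,400)) for c in('top','side')]))"
```

```text
above t 14.3 p [0.4435 0.3521 0.0468] open 0.0675 F [ 0.2  0.5 -0.3]
contact True t 14.7 p [0.4435 0.3521 0.0402] open 0.0676 F [-0.   0.6  2.7]
released t 15.6 p [0.443  0.3518 0.0399] open 0.0898 F [-0.1 -0.   0.2]
top slice_large 0.75 [0.4432 0.3526] 0.97
top slice_medium 0.97 [ 0.6461 -0.2616] 0.9
top slice_medium 0.55 [0.6379 0.2503] 0.68
side slice_large 0.56 [0.4441 0.3537] 0.93
side slice_medium 0.75 [ 0.6483 -0.2595] 0.94
side slice_medium 0.42 [0.6588 0.0935] 0.5
t 18.9 p [ 0.4501 -0.0997  0.2999] open 0.0898 F [-1.3 -0.4 -0.5]
```

View pics/p1.png

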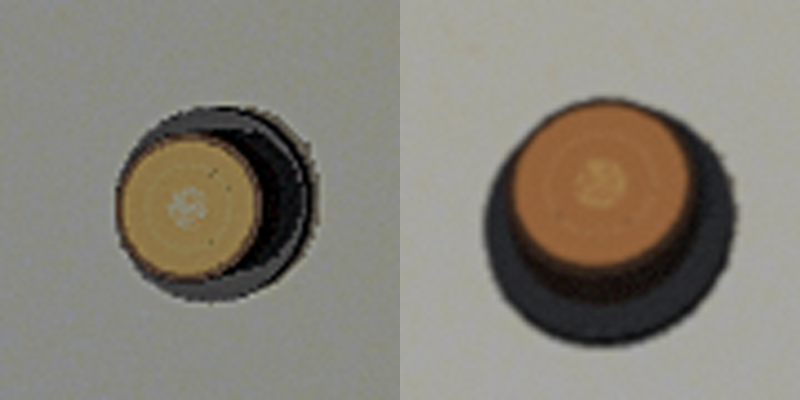

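The large slice sits flat on the slate, with the vision fits of slice and stand agreeing to about 1 mm. Next is the pale slice.

```bash
cat >> h.py <<'E'
def check(t,z,x0,name):
    C=[]
    for cam in("top","side"):
        im=vision.snapshot(cam)
        for d in models.regions_of(t,cam):
            rad,z0,z1=D[t]; f,a=fit(cam,d["pixels"],rad,z0+z,z1+z,x0); print(cam,t,round(d["score"],2),np.round(f,4),round(a,2))
        u=proj(cam,[[x0[0],x0[1],.05]])[0].astype(int)
        c=im[max(u[1]-55,0):u[1]+55,max(u[0]-55,0):u[0]+55]
        C.append(cv2.resize(c,(400,400),interpolation=cv2.INTER_CUBIC))
    cv2.imwrite(name,np.hstack(C)[:,:,::-1])
E
python3 - <<'E'
from h import *
pick((.6475,-.2607),.003,.003,.058,20,.085,0,np.pi/2)
place((.4433,.352),.0655,np.pi/2,.085)
go([.45,-.1,.3],np.pi/2)
check("slice_medium",.037,(.4433,.352),"pics/p2.png"); st()
E
```

```text
sq1 t 22.7 p [ 0.6476 -0.2607  0.0282] open 0.0575 F [-1.   0.2  1.7]
GUARD t 25.9 p [ 0.6459 -0.2598  0.0253] open 0.0848 F [-0.6 -0.   4. ]
grip t 26.4 p [ 0.6461 -0.2608  0.0253] open 0.0579 F [-0.2 -2.2  5.6]
lifted t 27.7 p [ 0.6469 -0.2603  0.2584] open 0.0579 F [ 0.2  0.4 -0.9]
above t 31.9 p [0.4435 0.3521 0.0718] open 0.0579 F [1.1 0.2 0. ]
contact True t 32.3 p [0.4431 0.3518 0.0623] open 0.0579 F [ 0.5 -0.6  4.2]
released t 33.3 p [0.4425 0.3515 0.0616] open 0.0854 F [-0.4 -0.1 -0.4]
top slice_medium 0.78 [0.4443 0.3557] 0.98
top slice_medium 0.17 [0.6324 0.2413] 0.6
side slice_medium 0.71 [0.4445 0.3572] 0.96
t 36.4 p [ 0.4502 -0.0993  0.2999] open 0.085 F [ 0.3  0.3 -0.6]
```

View pics/p2.png

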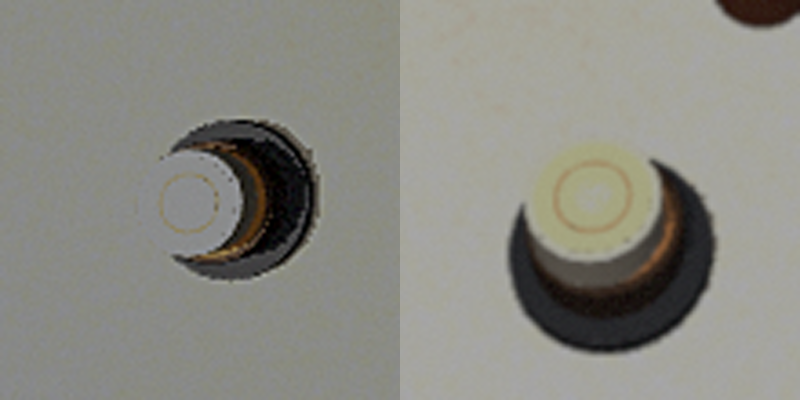

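The pale slice may sit about 3 mm off in y, so I'll overlay predicted outlines to check.

```bash
cat > ov.py <<'E'
from h import *
def overlay(items,name,ctr,w=40,S=10):
    C=[]
    for cam in("top","side"):
        im=vision.snapshot(cam)
        u=proj(cam,[[ctr[0],ctr[1],.05]])[0].astype(int)
        a,b=max(u[1]-w,0),max(u[0]-w,0)
        c=cv2.resize(im[a:u[1]+w,b:u[0]+w],None,fx=S,fy=S,interpolation=cv2.INTER_CUBIC)[:,:,::-1].copy()
        for (x,y,rad,z,col) in items:
            p=proj(cam,np.c_[x+rad*np.cos(T),y+rad*np.sin(T),0*T+z])
            cv2.polylines(c,[(((p-[b,a])+.5)*S).astype(np.int32)],True,col,1)
        C.append(cv2.resize(c,(400,400)) if False else cv2.resize(c,(400,400),interpolation=cv2.INTER_AREA))
    cv2.imwrite(name,np.hstack(C))
E
python3 - <<'E'
from ov import *
x,y=.4433,.352
overlay([(x,y,.045,.012,(0,255,0)),(x,y,.034,.037,(255,255,0)),(x,y,.029,.062,(0,0,255))],"pics/ov2.png",(x,y))
E
```

```text
(no output)
```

View pics/ov2.png

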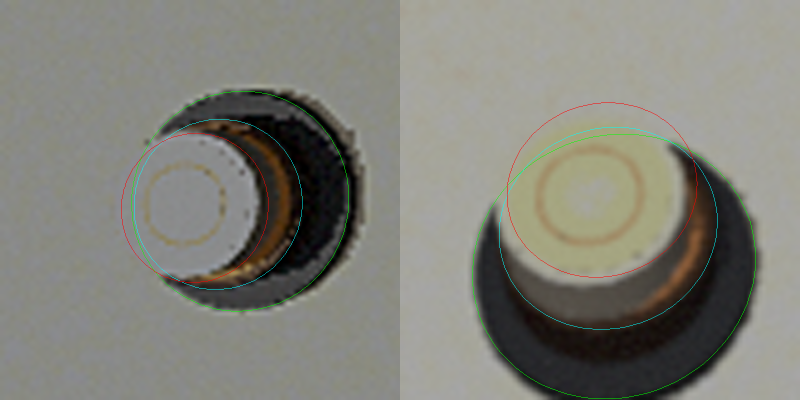

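Run:
```python
from ov import *
im=vision.snapshot("top"); x,y=.4433,.352
a,b=280,128
c=cv2.resize(im[a:a+60,b:b+60],None,fx=10,fy=10,interpolation=cv2.INTER_NEAREST)[:,:,::-1].copy()
c=np.clip(c.astype(float)*1.6,0,255).astype(np.uint8)
for (x,y,rad,z,col) in [(x,y,.045,.012,(0,255,0)),(x,y,.034,.037,(255,255,0)),(.4433,.3535,.034,.037,(255,0,255)),(.4443,.3560,.029,.062,(0,0,255))]:
    p=proj("top",np.c_[x+rad*np.cos(T),y+rad*np.sin(T),0*T+z])
    cv2.polylines(c,[(((p-[b,a])+.5)*10).astype(np.int32)],True,col,1)
cv2.imwrite("pics/z2.png",c)
```

```text
(no output)
```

View pics/z2.png

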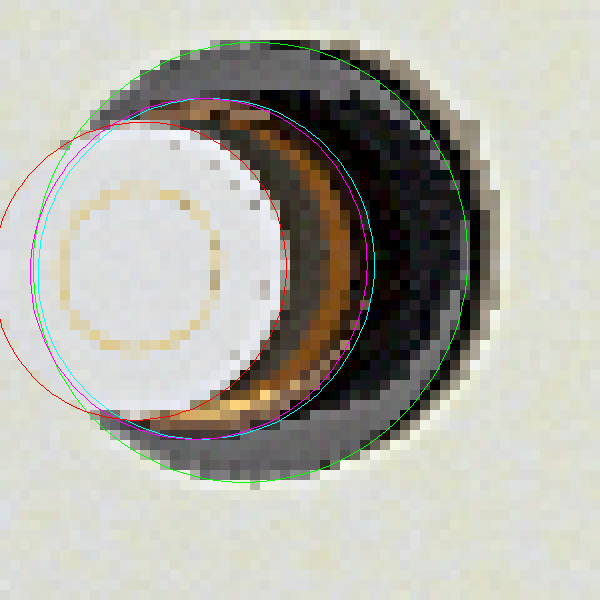

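The large slice is about 1–1.5 mm off in +y and the medium about 3–4 mm off. The tips had dipped low and dragged on release. I'll re-centre both by squeezing in place, with clear tips and a slow approach.

```bash
cat >> h.py <<'E'
def recentre(xy,z,width,opening,angs,hi):
    x,y=xy; gripper_to(opening,f_grip=4)
    for i,a in enumerate(angs):
        go([x,y,hi],a)
        r.move_l([x,y,z+.01],vel=.15); r.move_l([x,y,z],vel=.05,guard=4) and st("GUARD"); r.hold(.3); st("at")
        gripper_to(width-.01,f_grip=6); r.hold(.15); st("sq")
        gripper_to(opening); r.hold(.1)
        r.move_l([x,y,hi],vel=.2)
E
python3 - <<'E'
from h import *
P=(.4433,.352)
go([*P,.2],np.pi/2)
recentre(P,.041,.068,.085,[np.pi/2],.11)
recentre(P,.066,.058,.075,[np.pi/2,0],.11)
r.move_l([*P,.25],vel=.3)
go([.45,-.02,.3],np.pi/2)
check("slice_medium",.037,(.4433,.352),"pics/p3.png"); st()
im=vision.snapshot("top"); x,y=P
a,b=280,128
c=cv2.resize(im[a:a+60,b:b+60],None,fx=10,fy=10,interpolation=cv2.INTER_NEAREST)[:,:,::-1].copy()
c=np.clip(c.astype(float)*1.6,0,255).astype(np.uint8)
for (x,y,rad,z,col) in [(x,y,.045,.012,(0,255,0)),(x,y,.034,.037,(255,255,0)),(x,y,.029,.062,(0,0,255))]:
    p=proj("top",np.c_[x+rad*np.cos(T),y+rad*np.sin(T),0*T+z])
    cv2.polylines(c,[(((p-[b,a])+.5)*10).astype(np.int32)],True,col,1)
cv2.imwrite("pics/z3.png",c)
E
```

```text
at t 40.0 p [0.4434 0.3521 0.0411] open 0.085 F [ 0.5  0.5 -0.6]
sq t 40.6 p [0.4433 0.352  0.041 ] open 0.0678 F [-0.2  0.5  0.8]
at t 43.4 p [0.4434 0.3521 0.0662] open 0.075 F [-0.4  0.4  0.5]
sq t 43.9 p [0.4434 0.3521 0.0661] open 0.0577 F [-0.4 -0.1  0.7]
at t 47.3 p [0.4434 0.3521 0.0662] open 0.075 F [0.5 0.2 0.3]
sq t 47.9 p [0.4434 0.352  0.066 ] open 0.0579 F [ 0.6 -0.9 -0.4]
top slice_medium 0.86 [0.443  0.3512] 0.95
side slice_medium 0.63 [0.4438 0.3537] 1.0
t 51.0 p [ 0.4502 -0.0192  0.2998] open 0.0749 F [-0.4 -0.1  0. ]
```

View pics/z3.png

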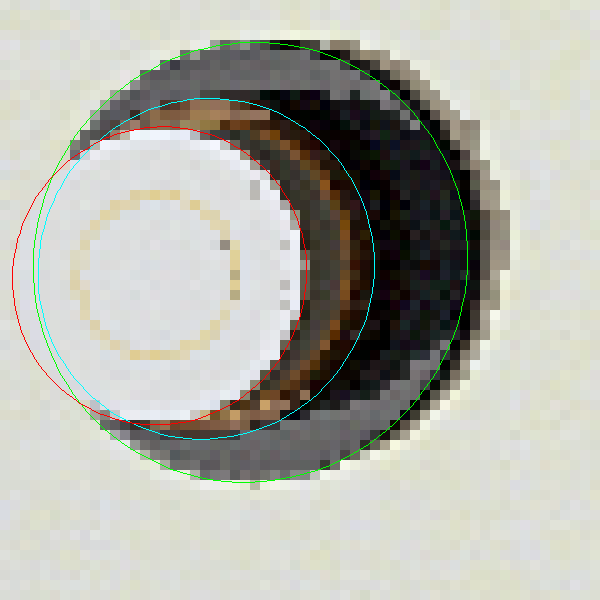

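Both slices are now within about 1 mm of centre. Next is the holder.

```bash
sed -i 's/    r.move_l(\[x,y,.025+ztip_low\],vel=.12,guard=8) and st("GUARD")/    r.move_l([x,y,.037+ztip_low],vel=.15); r.move_l([x,y,.025+ztip_low],vel=.06,guard=6) and st("GUARD"); r.hold(.15)/' h.py
python3 - <<'E'
from h import *
pick((.4654,.1998),.009,.009,.050,20,.078,0,np.pi/2,lift=.2)
place((.4433,.352),.0965,np.pi/2,.075,hi=.2)
go([.50,.0,.3],np.pi/2)
check("holder",.062,(.4433,.352),"pics/p4.png"); st()
E
```

```text
sq1 t 54.6 p [0.4654 0.1998 0.034 ] open 0.0498 F [0.6 0.1 0.2]
grip t 58.7 p [0.4654 0.1998 0.0341] open 0.0504 F [ 0.7 -0.6  0.5]
lifted t 59.7 p [0.4645 0.1996 0.1989] open 0.0502 F [ 0.4  0.8 -0.7]
above t 61.7 p [0.4435 0.3521 0.1028] open 0.0503 F [ 0.1 -0.7 -0.9]
contact True t 62.1 p [0.4434 0.3521 0.0958] open 0.0501 F [-0.5  0.3  1.9]
released t 63.1 p [0.4429 0.3518 0.0954] open 0.0756 F [ 0.9 -0.8 -0.3]
top holder 0.76 [0.4435 0.352 ] 0.97
side holder 0.79 [0.4437 0.3535] 0.94
side holder 0.71 [ 0.4573 -0.1417] 1.16
t 65.3 p [0.5    0.001  0.2996] open 0.0752 F [ 0.1 -0.4 -0.1]
```

View pics/p4.png

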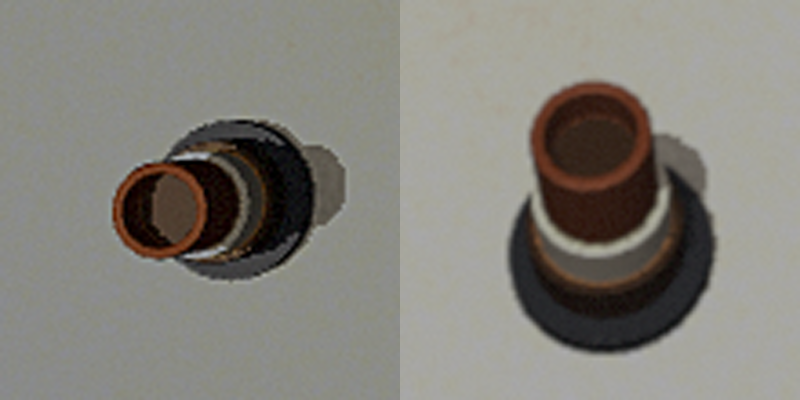

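The holder is upright and centred. Last is the candle.

Run:
```python
from h import *
pick((.6474,.1056),.008,.030,.026,15,.048,0,np.pi/2,lift=.26)
place((.4433,.352),.1475,np.pi/2,.045,hi=.26)
go([.50,.0,.3],np.pi/2)
check("candle",.092,(.4433,.352),"pics/p5.png"); st()
for n in("top","side"): cv2.imwrite(f"pics/{n}5.png",vision.snapshot(n)[:,:,::-1])
```

```text
sq1 t 69.7 p [0.6475 0.1056 0.0331] open 0.0259 F [ 0.  -0.6  1. ]
grip t 75.0 p [0.6473 0.1056 0.0547] open 0.0257 F [ 0.3 -0.1 -0.5]
lifted t 76.1 p [0.6467 0.1056 0.2586] open 0.0256 F [ 0.1  0.2 -0.1]
above t 78.8 p [0.4435 0.3521 0.1538] open 0.0252 F [0.3 0.3 0.5]
contact True t 79.2 p [0.4434 0.352  0.1462] open 0.0258 F [-0.1  0.9  3.6]
released t 80.1 p [0.4429 0.3518 0.1458] open 0.0447 F [-0.1 -0.9 -0. ]
top candle 0.74 [0.6917 0.072 ] 0.54
top candle 0.68 [0.444 0.353] 0.85
top candle 0.66 [0.6803 0.1593] 0.73
top candle 0.64 [0.4496 0.2959] 1.77
side candle 0.85 [0.6515 0.1457] 0.73
side candle 0.79 [0.6394 0.2304] 0.72
side candle 0.67 [0.5225 0.1616] 0.83
side candle 0.6 [0.4448 0.3527] 0.95
t 82.4 p [0.5    0.001  0.2998] open 0.0447 F [-0.4  0.  -0.1]
```

View pics/p5.png

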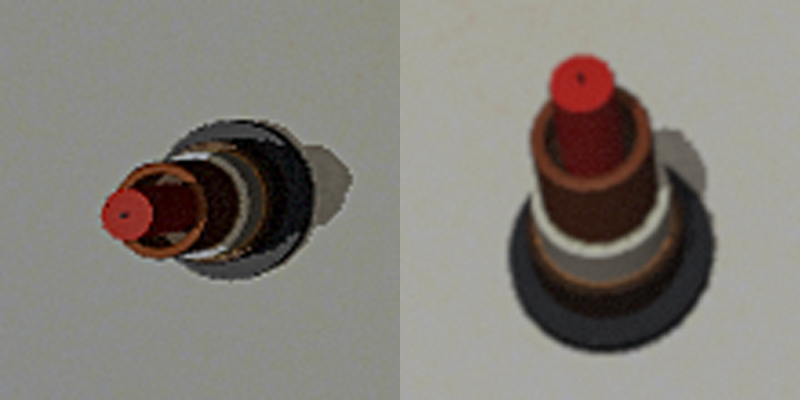

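View pics/side5.png

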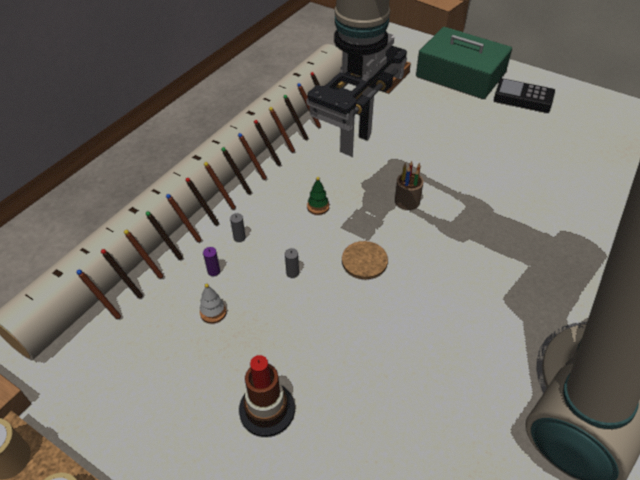

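The side view shows the full stack upright on the slate at (265,400), with the candle seated in the bore at (260,362). The trees at (318,195) and (212,303) and the pot at (408,188) have not moved. The gripper is clear, so I'm handing in.

Run:
```python
from h import *
r.sign_off()
```

```text
the job is handed in; nothing more can be done
```

The candle display is built on the slate in the order asked and handed in at about 82 s of the 115 s. From the bottom up it is the large dark slice, the pale slice, the holder with its bore upwards, and the red candle standing in the bore.

- **One correction:** after I let go of the pale slice, the camera fits put it about 3–4 mm off centre and the large slice about 1–1.5 mm off. The gripper had held the pale slice too low, so its tips probably dragged on release. I squeezed both back to centre before adding the holder.
- **Centring:** in the last fits, the pale slice, holder and candle were each within about 2 mm of the stand's centre. After the re-centring I checked the large slice only by its outline in the top picture, and it looked centred to about 1 mm. The two cameras disagree by up to 2.5 mm, so I can't say it more finely than that.
- **Rest of the scene:** in the last side picture the two trees, the pencil pot and the other candles stand where they were. The stack looked level and steady in both views, and the arm was well clear of it.

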